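Open the child-safe descaler bottle

ROBOT

A 7-joint arm with a two-finger parallel gripper is mounted at the origin on a cart in front of the work surface, level with it; the furniture and walls round the work are solid. World frame = base frame: x ahead of the robot, y to its left, z up, the work surface at z = 0. Lengths are in mm, angles in rad, forces in N, time in s.
With the tool pointing down it reaches from about 425 to 825 mm from the base axis. Payload 3.6 kg.
Tool frame: the origin (TCP) lies at the very end of the fingers, on their centre line; the grasp point (between the pads) lies 19 mm behind it; z points along the fingers, y is the line along which they close (so a half turn about z gives the same grasp; the last joint's range is limited). The gripper opens to 93 mm and grips with 3 to 60 N. Pads are 15 mm wide; open, the fingers measure 128 mm over their backs; the gripper's body (75 mm by 188 mm) begins 65 mm behind the grasp point.
Start: joints at [-1.298, 0.615, -0.013, 1.423, 0.008, 1.103, -0.04], TCP at [191.309, 621.178, 218.64] pointing down, gripper open.
Joint ranges: [-3.12, 3.12], [-0.3, 2.06], [-1.34, 1.32], [0.26, 2.42], [-1.36, 4.5], [0.01, 1.98], [-2.84, 2.84]. Speed limits (rad/s): [2.79, 2.79, 3.14, 3.14, 3.14, 3.14, 3.14].

INTERFACE

Orientations are given as [roll, pitch, yaw] about the fixed x, y, z axes, in that order (R = Rz(yaw) Ry(pitch) Rx(roll)).
In Python, from bench import arm gives the robot as it stands.
- The arm moves only by the shell command python3 -m handwheel 'ROWS' [FORCE]. ROWS is a JSON object of lists of equal length, an entry for each row: "gripper": the finger opening in cm, from 0 to 9.3; "linear": the shift along the world's x, y, z in cm, a list of three; "turn": the turn about the world's z in degrees. A call has 1 to 8 rows; each row shifts and turns the commanded pose from where the row before left it; what a row does not reach is not made up. A row lasts 1/8 s, in which the tool goes at most 62.5 mm and 10.7 degrees, less where a joint would pass 70% of its speed; a pose out of reach is approached as far as the arm can. A call with a gripper value outside its range is refused whole. The fingers move at their own pace and stop on an object; FORCE is the grip in N (left out, the last holds). Time passes only in rows, so rows that do not move let the fingers close. It gives the time, the measured TCP pose, the force, the opening and the grip force at its end, in the units of the state.
- arm.observe(): the state, without advancing time (a new reading comes with each control period).
- arm.read_camera(name): name is "side" or "top" or "wrist"; returns a dict with "frame" (420x560x3 uint8, red, green, blue), "depth" (420x560 float32, mm along the optical axis (not along the pixel's ray), 0 where there is no reading), "vertical_fov" (degrees; the focal length in pixels is half the picture's height over the tangent of half this angle, whatever the lens; pixels are square), "cx", "cy" (the principal point, pixels), "R" (3x3) and "t" (3): a world point X has camera coordinates R X + t; the wrist camera has in their place "tool_from_camera" (4x4, takes a point from camera to tool coordinates, whose origin is the TCP and whose axes are the flange's). Camera axes: x right, y down, z forward; pixel columns grow to the right and rows downward; lengths in mm; the calibration is good to about 2 mm. A picture is of the moment at which its call begins: read the wrist's pose just before it.
- arm.finish_job(): hands the job in; it is judged then, once.
The state is a dict: "time": time; "joint_positions": joint angles; "joint_vel": joint speeds; "joint_torque": joint torques, N m; "ee_pos": TCP position; "orientation": TCP orientation; "wrist_force": force on the tool from outside, world axes, zero at the start; "torque": the same for the moment, N m; "finger_gap": finger opening in mm; "grasp_force": force on a finger pad.
Only numpy, scipy, OpenCV 4.12 (cv2) and the standard library are available. Lean on these libraries where they do the work, as an engineer would, in place of code of your own. Each camera call takes 0.05 s, during which the arm holds its last target. There are 200 camera calls.

TASK

The kettle is due for descaling. Lift the clear dosing cup off the descaler bottle and stand it gently, mouth down as it comes, on the flat of the round tray, clear of the teaspoon; then press the bottle's child-safe cap down, turn it anticlockwise while it is pressed until it comes free, and lift it off. Finish while still holding the cap, level, some 5 to 10 cm straight above the open mouth, with the bottle left standing where it is and nothing else disturbed.

Things in the scene. Friction and masses are not known exactly. Their poses are not given: they have to be found in the camera images.
- bottle: Loose white flat-sided bottle, 0.6 kg: body 96 mm wide (its y), 66 mm deep (its x), shoulder top 130 mm above its foot, then a neck of radius 16 mm up to the rim at 156 mm, with three hooks (to radius 21 mm) under the cap. Origin: centre of its foot; z up.
- bottle_mouth (a point): Centre of the neck's rim, 156 mm above the foot. Cap motion: pressed 4 to 6 mm (9 to 11 N; bottoms at 6.5 mm) it turns anticlockwise seen from above, and lifts off freely anywhere from 36 to 84 degrees of turn (60 is the middle, 84 a stop); clockwise is a stop. The bottle's friction on the worktop holds it against the turning.
- cap: Loose grey ribbed push-and-turn cap, 50 mm diameter, 30 mm high. Origin: centre of its lower edge; z up, top at 30 mm. Closed: origin 138.5 mm above the bottle's foot, x along the bottle's x; an inner spring disc pushes it up with 4 N, +1.2 N per mm, its 3 lugs held behind 3.5 mm teeth: unpressed it neither turns nor lifts (pulling lifts the bottle).
- dosing_cup: Loose clear dosing cup, upside down over the cap, resting on the cap's top: 38 mm high, 59 mm across at the mouth, 57 mm at the closed end, wall 2 mm, 20 g. Origin: centre of the mouth plane, its lower end as it stands; z up, closed end at 38 mm. On the bottle its origin is 132.5 mm above the bottle's foot.
- tray: Fixed dark round tray, 254 mm across; flat floor of about 100 mm radius, 2 mm above the worktop; rolled rim 17 mm high. Origin: its centre on the worktop.
- teaspoon: Loose steel teaspoon 130 mm long (its x), 27 mm wide, 11 mm high, lying on the tray's floor about 62 mm from the tray's centre on the tray's +y side, parallel to the tray's x. Origin: its middle, underside. Leave it.
- mug: Loose green and white mug, 78 mm wide, 101 mm high, at the back left, a bystander. Origin: centre of its foot.
- lemon: Loose lemon, 72x57x58 mm, in front of the pepper mill at the back right, a bystander. Origin: centre of its underside.
Not all that is in view belongs to the job. What is shaped like the dosing_cup but turquoise is not meant. What is shaped like the bottle but orange is not meant.

How it is judged:
By the outcome, as a careful person would: the job done as asked, in the order asked, and still so for the second after the job is handed in, while the arm keeps its last pose, push and grip.
It also fails if it takes over 53 s, if anything falls off the work surface, if the arm or the gripper's body presses on something with over 40 N, if the wrist force passes 120 N, or if a joint passes its speed limit or range.

## Working session

There is one attempt and no reset: what is moved stays moved. The work goes in short steps, Python scripts to look and compute and a shell command to move; the robot and the scene stay as the last step left them, time stands still between calls to the robot, and variables do not carry over. Pictures are saved under pics/ and viewed, at most 10 in all, crops included, and the job is handed in when it is done.

```bash
ls; mkdir -p pics; cat > h.py <<'E'
import numpy as np, cv2
from bench import arm
from scipy.spatial.transform import Rotation as Ro
def cam(n):
    s=arm.observe(); c=arm.read_camera(n)
    h,w=c['depth'].shape; f=h/2/np.tan(np.radians(c['vertical_fov'])/2)
    v,u=np.mgrid[:h,:w]; d=c['depth']
    P=np.dstack([(u-c['cx'])/f*d,(v-c['cy'])/f*d,d]).astype(float)
    if 'R' in c: W=(P-np.array(c['t']))@np.array(c['R'])
    else:
        T=np.array(c['tool_from_camera']); Rt=Ro.from_euler('xyz',s['orientation']).as_matrix()
        W=(P@T[:3,:3].T+T[:3,3])@Rt.T+np.array(s['ee_pos'])
    W[d==0]=np.nan
    return c,W
def save(c,n): cv2.imwrite('pics/'+n,c['frame'][:,:,::-1])
E
python3 - <<'E'
from h import *
for n in('side','top'):
    c,W=cam(n); save(c,n+'0.png'); np.save(n+'.npy',W); np.save(n+'f.npy',c['frame'])
    print(n,c['cx'],c['cy'],c['vertical_fov'],np.array(c['R']).round(2).tolist(),np.round(c['t']))
print(arm.observe())
E
```

```text
pics
side 272.2852132109196 210.76544799408123 54.37874645712688 [[0.89, -0.46, 0.02], [-0.16, -0.34, -0.93], [0.44, 0.82, -0.38]] [-493.  218.  971.]
top 282.5586557182518 217.17601989067828 45.149638135892694 [[-0.03, -1.0, 0.0], [-1.0, 0.03, -0.08], [0.08, -0.0, -1.0]] [  19.  584. 1201.]
{'time': 0.1, 'joint_positions': array([-1.29851247,  0.6157862 , -0.01264233,  1.42467909,  0.00810028,
        1.1034203 , -0.04040582]), 'joint_vel': array([ 0.0007309 , -0.00180684, -0.00029832, -0.0024419 , -0.00014633,
       -0.00113245,  0.00024137]), 'joint_torque': array([ 1.12096703e-03, -4.60039866e+01,  2.10052645e-01, -1.66242743e+01,
       -6.12196606e-02,  1.69921608e-02,  9.79366791e-05]), 'ee_pos': array([191.1041208 , 620.54859437, 217.64024916]), 'orientation': array([-3.13934957e+00,  1.18655418e-05,  2.84288926e+00]), 'wrist_force': array([-0.3425161 , -0.60374875,  0.81897497]), 'torque': array([-0.08327338,  0.00744896,  0.00735826]), 'grasp_force': 0.0, 'finger_gap': 93.08162386898788}
```

View pics/side0.png

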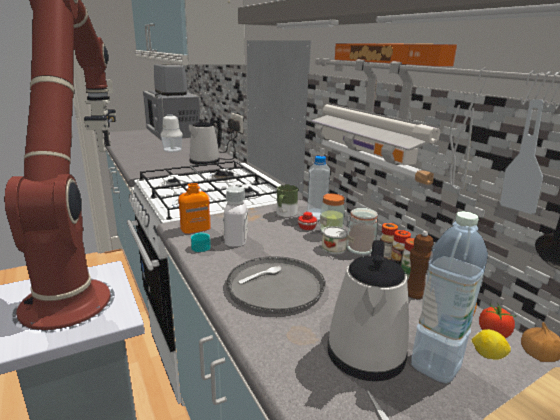

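View pics/top0.png

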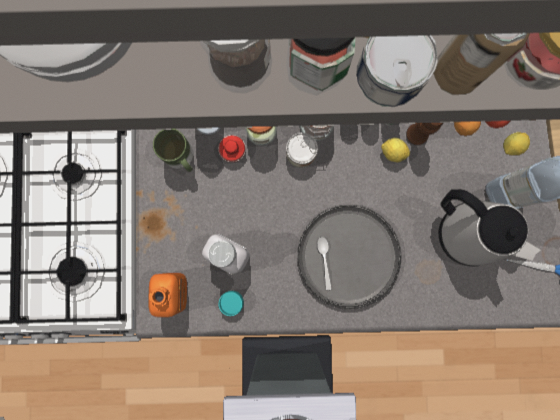

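Side view: white bottle with clear cup at (235,215), orange decoy (195,210), turquoise decoy (201,242), tray (275,285). Top view: bottle (225,254), tray centre (349,257), spoon along (325,262).

```bash
python3 - <<'E'
from h import *
for n in('top','side'):
    W=np.load(n+'.npy'); F=np.load(n+'f.npy')
    pts={'top':[(225,254),(222,252),(218,254),(238,246),(240,265),(349,257),(325,245),(327,280),(370,257),(231,303),(165,295),(172,150),(232,148)],'side':[(236,190),(236,200),(236,215),(235,235),(290,290)]}[n]
    for u,v in pts: print(n,u,v,W[v,u].round(),F[v,u])
T=np.load('top.npy'); S=np.load('side.npy')
P=np.vstack([T.reshape(-1,3),S.reshape(-1,3)]); lab=np.r_[np.zeros(T.size//3),np.ones(S.size//3)]
b=T[254,225]
m=(np.abs(P[:,0]-b[0])<80)&(np.abs(P[:,1]-b[1])<75)
for z0 in range(10,190,10):
  for l in (0,1):
    q=P[m&(lab==l)&(P[:,2]>=z0)&(P[:,2]<z0+10)]
    if len(q)>4: print(z0,l,len(q),np.percentile(q[:,:2],[2,98],axis=0).round().tolist())
F=np.load('topf.npy'); z=T[:,:,2]
t=T[(z>9)&(z<22)&(abs(T[:,:,0]-T[257,349,0])<150)&(abs(T[:,:,1]-T[257,349,1])<140)]
r=np.hypot(*(t[:,:2]-T[257,349,:2]).T); t=t[r>105]
from scipy.optimize import least_squares
s=least_squares(lambda p:np.hypot(t[:,0]-p[0],t[:,1]-p[1])-p[2],[*T[257,349,:2],120],loss='soft_l1')
print('tray',s.x,len(t))
im=cv2.resize(F[205:325,140:300][:,:,::-1],None,fx=5,fy=5,interpolation=cv2.INTER_CUBIC);cv2.imwrite('pics/crop.png',im)
E
```

```text
top 225 254 [497. 129. 167.] [191 192 188]
top 222 252 [501. 135. 171.] [183 185 181]
top 218 254 [497. 144. 165.] [182 183 180]
top 238 246 [515. 106. 115.] [181 175 174]
top 240 265 [472. 101. 120.] [156 150 151]
top 349 257 [ 484. -157.    1.] [118 115 111]
top 325 245 [515. -99.   3.] [209 206 201]
top 327 280 [ 430. -101.    8.] [205 202 197]
top 370 257 [ 483. -208.    6.] [123 119 116]
top 231 303 [382. 131.  34.] [ 70 173 172]
top 165 295 [413. 261. 153.] [170  94  47]
top 172 150 [761. 275.   4.] [60 56 42]
top 232 148 [751. 121.  54.] [201  64  57]
side 236 190 [496. 127. 171.] [223 225 222]
side 236 200 [491. 115. 143.] [114 115 113]
side 236 215 [481.  94. 104.] [138 136 135]
side 235 235 [477.  95.  39.] [137 132 132]
side 290 290 [ 507. -191.    3.] [139 135 129]
10 0 5 [[465.0, 88.0], [497.0, 102.0]]
10 1 60 [[454.0, 86.0], [524.0, 118.0]]
20 0 7 [[463.0, 90.0], [511.0, 104.0]]
20 1 71 [[453.0, 85.0], [538.0, 140.0]]
30 0 6 [[458.0, 89.0], [529.0, 126.0]]
30 1 71 [[455.0, 85.0], [538.0, 140.0]]
40 0 12 [[472.0, 88.0], [530.0, 126.0]]
40 1 69 [[454.0, 87.0], [540.0, 144
[... 388 characters left out ...]
[539.0, 186.0]]
100 1 70 [[453.0, 87.0], [528.0, 125.0]]
110 0 305 [[457.0, 91.0], [538.0, 184.0]]
110 1 101 [[455.0, 88.0], [533.0, 145.0]]
120 0 205 [[464.0, 99.0], [533.0, 177.0]]
120 1 103 [[462.0, 99.0], [521.0, 139.0]]
130 0 12 [[469.0, 109.0], [526.0, 151.0]]
130 1 44 [[469.0, 108.0], [518.0, 139.0]]
140 0 12 [[471.0, 109.0], [520.0, 134.0]]
140 1 63 [[469.0, 107.0], [519.0, 141.0]]
150 0 16 [[472.0, 109.0], [521.0, 127.0]]
150 1 55 [[469.0, 108.0], [519.0, 142.0]]
160 0 340 [[473.0, 112.0], [523.0, 163.0]]
160 1 72 [[469.0, 108.0], [520.0, 158.0]]
170 0 222 [[474.0, 114.0], [523.0, 163.0]]
170 1 86 [[471.0, 110.0], [521.0, 164.0]]
tray [ 485.46532805 -154.09329727  122.04676231] 1257
```

View pics/crop.png

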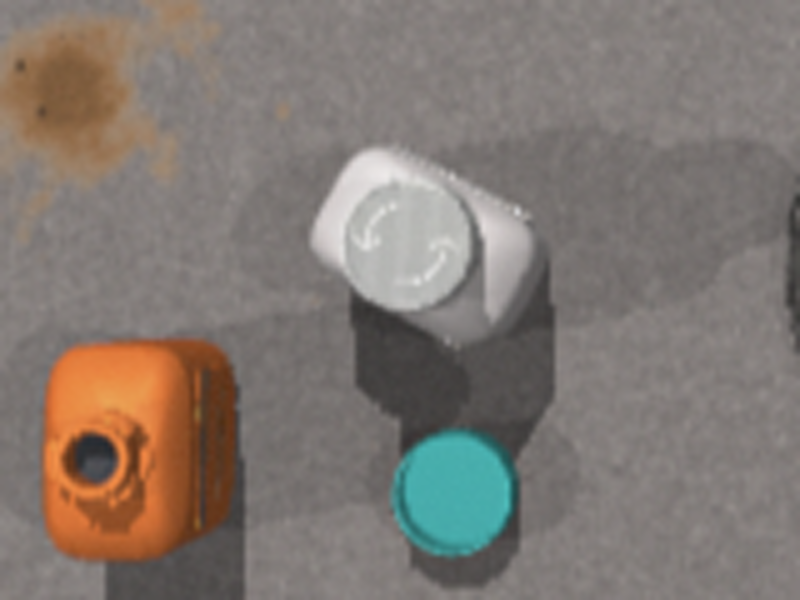

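Crop shows the grey cap (under clear cup) centred at (410,245), bottle's long axis running down-right. Refining the centre and yaw.

```bash
cat >> h.py <<'E'
def rep(W,c0=(498,137)):
    P=W.reshape(-1,3); P=P[np.isfinite(P).all(1)]; P=P[np.hypot(P[:,0]-c0[0],P[:,1]-c0[1])<85]
    for lo,hi in((164,180),(100,130),(40,130)):
        q=P[(P[:,2]>lo)&(P[:,2]<hi)]
        if len(q)<20: continue
        c,r=cv2.minEnclosingCircle(q[:,:2].astype(np.float32)); print(lo,hi,len(q),'circ',np.round(c,1),round(r,1),'zmed',np.median(q[:,2]).round(1),'rect',cv2.minAreaRect(q[:,:2].astype(np.float32)))
E
python3 - <<'E'
from h import *
T=np.load('top.npy'); S=np.load('side.npy')
for W in(T,S,np.vstack([T,S])): rep(W);print()
F=np.load('topf.npy').astype(int)
z=T[:,:,2]; m=(F.min(2)>160)&(z<25)&(z>0)&(abs(T[:,:,0]-485)<110)&(abs(T[:,:,1]+154)<100)
q=T[m]; print('spoon',len(q),q.min(0),q.max(0),cv2.minAreaRect(q[:,:2].astype(np.float32)))
E
python3 -m handwheel '{"gripper":[9.3,9.3,9.3,9.3,9.3,9.3,9.3,9.3],"linear":[[0,0,3],[2.2,-4.5,3],[3.5,-5,0],[3.5,-5,0],[3.5,-5,0],[3.5,-5,0],[3.5,-5,0],[3.5,-5,0]],"turn":[0,-10,-10,-10,-10,-10,-10,-10]}'
```

```text
164 180 557 circ [498.2 137.5] 28.4 zmed 169.4 rect ((498.0743408203125, 137.54583740234375), (55.71806335449219, 53.203819274902344), 88.6758804321289)
100 130 563 circ [497.8 138.1] 50.2 zmed 118.0 rect ((498.2097473144531, 137.95254516601562), (95.62079620361328, 65.83524322509766), 59.84873962402344)
40 130 636 circ [498.1 137.7] 50.2 zmed 117.1 rect ((498.1719665527344, 137.8406982421875), (95.86425018310547, 67.52762603759766), 59.87910079956055)

164 180 133 circ [497.7 136.2] 29.8 zmed 170.5 rect ((496.74322509765625, 135.49757385253906), (55.42485809326172, 57.3651237487793), 31.588821411132812)
100 130 274 circ [495.3 129.3] 45.4 zmed 117.0 rect ((491.37249755859375, 125.54689025878906), (75.81419372558594, 66.72432708740234), 65.65901184082031)
40 130 719 circ [497.8 128.1] 48.8 zmed 89.2 rect ((492.25408935546875, 128.615478515625), (85.00318908691406, 67.94315338134766), 59.89921569824219)

164 180 690 circ [497.7 136.2] 29.8 zmed 169.6 rect ((497.668212890625, 136.72454833984375), (58.16917419433594, 55.72338104248047), 68.82608032226562)
100 130 837 circ [498.1 136.2] 51.1 zmed 117.8 rect ((497.275634765625, 136.34445190429688), (99.34014129638672, 65.83524322509766), 59.84873962402344)
40 130 1355 circ [498.  134.8] 52.2 zmed 111.2 rect ((496.6297607421875, 135.54522705078125), (101.48228454589844, 68.12850952148438), 59.50973892211914)

spoon 251 [ 4.07218945e+02 -1.08033039e+02  1.54211275e-01] [532.07554411 -81.23374618  16.67157468] ((469.49432373046875, -94.35713958740234), (125.47084045410156, 23.341251373291016), 2.1531670093536377)
time: 1.1
ee_pos: [423.9, 274.4, 278.5]
orientation: [-3.141, -0.0, 1.616]
wrist_force: [1.3, 0.7, -0.7]
finger_gap: 93.0
grasp_force: 0.0
```

```bash
python3 -m handwheel '{"gripper":[9.3,9.3,9.3,9.3,9.3],"linear":[[2.5,-4.5,0],[2.5,-4.5,0],[2.4,-4.7,0],[0,0,0],[0,0,0]],"turn":[-10,-10,-10,-2.6,0]}'
python3 - <<'E'
from h import *
c,W=cam('wrist'); save(c,'w1.png'); rep(W)
print(arm.observe()['ee_pos'],arm.observe()['orientation'])
E
```

```text
time: 1.72
ee_pos: [497.1, 138.9, 278.2]
orientation: [-3.141, 0.001, 1.052]
wrist_force: [0.1, -0.1, 0.7]
finger_gap: 93.5
grasp_force: 0.0
164 180 3979 circ [496.8 137.3] 28.6 zmed 170.4 rect ((496.83074951171875, 137.2584228515625), (56.55986022949219, 55.82044219970703), 54.216209411621094)
100 130 2103 circ [497.  137.7] 49.9 zmed 119.7 rect ((497.3714904785156, 138.0038604736328), (94.02264404296875, 65.32574462890625), 58.91251754760742)
40 130 2331 circ [497.2 137.7] 49.9 zmed 118.8 rect ((497.1401672363281, 137.962890625), (94.3191909790039, 67.27880096435547), 59.921817779541016)
[496.87746958 139.67990555 278.21253023] [-3.14048915e+00  4.07535069e-04  1.05380325e+00]
```

View pics/w1.png

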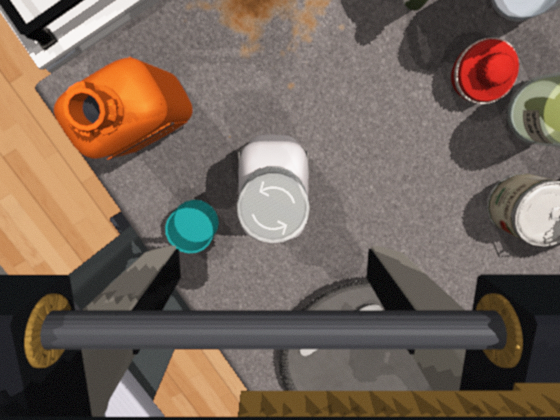

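Wrist view: clear cup on the cap at (273,206), between the fingers' line, tallying at (497,137.3), top at z 170.4. Descend and grip.

```bash
python3 -m handwheel '{"gripper":[9.3,9.3,9.3,9.3,9.3,9.3,9.3],"linear":[[0,-0.2,-3],[0,0,-4],[0,0,-3],[0,0,-2],[0,0,-1.8],[0,0,0],[0,0,0]],"turn":[0,0,0,0,0,0,0]}' 6 && python3 -m handwheel '{"gripper":[7.5,6.5,5.8,5.4,5.4,5.4,5.4,5.4],"linear":[[0,0,0],[0,0,0],[0,0,0],[0,0,0],[0,0,0],[0,0,0],[0,0,0],[0,0,0]],"turn":[0,0,0,0,0,0,0,0]}'
```

```text
time: 2.65
ee_pos: [497.6, 137.9, 141.2]
orientation: [3.141, -0.001, 1.054]
wrist_force: [0.0, 0.4, 0.4]
finger_gap: 93.1
grasp_force: 0.0
time: 3.65
ee_pos: [497.1, 137.3, 140.6]
orientation: [-3.141, 0.0, 1.052]
wrist_force: [-1.6, 1.0, 2.2]
finger_gap: 57.4
grasp_force: 6.0
```

```bash
python3 -m handwheel '{"gripper":[5.4,5.4,5.4,5.4,5.4,5.4,5.4,5.4],"linear":[[0,0,0.5],[0,0,1],[0,0,1.5],[0,0,2],[0,0,2],[0,0,0],[0,0,0],[0,0,0]],"turn":[0,0,0,0,0,0,0,0]}' 
python3 - <<'E'
from h import *
c,W=cam('side'); cv2.imwrite('pics/s2.png',cv2.resize(c['frame'][120:320,130:350][:,:,::-1],None,fx=3,fy=3)); rep(W)
E
```

```text
time: 4.65
ee_pos: [496.8, 137.1, 210.0]
orientation: [-3.141, 0.001, 1.052]
wrist_force: [-0.1, 1.2, -1.4]
finger_gap: 57.2
grasp_force: 5.9
164 180 98 circ [495.2 136.4] 28.6 zmed 168.9 rect ((496.76251220703125, 136.33580017089844), (49.07417297363281, 49.194801330566406), 21.837949752807617)
100 130 293 circ [495.9 129.4] 45.8 zmed 117.2 rect ((492.3331298828125, 128.60646057128906), (83.25572204589844, 64.96284484863281), 59.70782470703125)
40 130 729 circ [497.3 129.7] 48.6 zmed 90.7 rect ((492.2332763671875, 129.14208984375), (84.08247375488281, 68.38365936279297), 59.71389389038086)
```

View pics/s2.png

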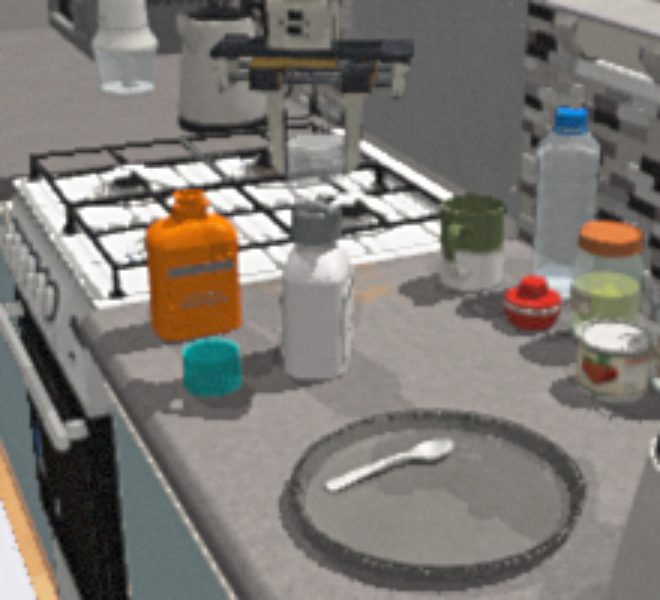

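Cup is held level at (315,155), cap bare on the bottle at (316,215). Carrying it over the tray.

```bash
python3 -m handwheel '{"gripper":[5.4,5.4,5.4,5.4,5.4,5.4,5.4,5.4],"linear":[[-0.2,-3,0],[-0.2,-4.5,0],[-0.2,-5.2,0],[-0.2,-5.5,0],[-0.2,-5.5,0],[-0.1,-4.5,0],[-0.1,-3.5,0],[0,0,0]],"turn":[5,5,5,5,5,5,0,0]}' && python3 -m handwheel '{"gripper":[5.4,5.4,5.4,5.4,5.4,5.4,5.4,5.4],"linear":[[0,0,-3],[0,0,-4],[0,0,-4],[0,0,-4],[0,0,-2.5],[0,0,-1],[0,0,0],[0,0,0]],"turn":[0,0,0,0,0,0,0,0]}'
```

```text
time: 5.7
ee_pos: [484.2, -183.6, 210.3]
orientation: [-3.141, 0.002, 1.569]
wrist_force: [0.7, 1.0, 0.1]
finger_gap: 57.2
grasp_force: 5.9
time: 6.7
ee_pos: [486.2, -179.8, 26.6]
orientation: [3.14, 0.001, 1.576]
wrist_force: [0.7, -0.7, -0.5]
finger_gap: 57.5
grasp_force: 5.9
```

```bash
python3 -m handwheel '{"gripper":[5.4,5.4,5.4,5.4,5.4,5.4,5.4,5.4],"linear":[[0,0,-0.4],[0,0,-0.4],[0,0,-0.3],[0,0,-0.2],[0,0,-0.1],[0,0,0],[0,0,0],[0,0,0]],"turn":[0,0,0,0,0,0,0,0]}'
python3 - <<'E'
from h import *
for n in('side',):
    c,W=cam(n); cv2.imwrite('pics/s3.png',cv2.resize(c['frame'][200:330,200:350][:,:,::-1],None,fx=4,fy=4))
E
```

```text
time: 7.7
ee_pos: [485.4, -179.8, 11.7]
orientation: [3.141, 0.0, 1.576]
wrist_force: [0.7, -1.3, 0.4]
finger_gap: 57.5
grasp_force: 5.9
```

View pics/s3.png

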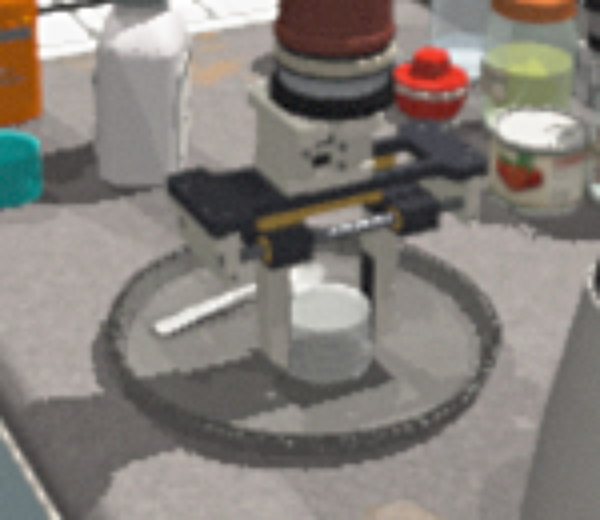

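The cup at (330,335) is just about at the tray floor, spoon clear behind it. Feel for contact in 1 mm steps.

```bash
python3 -m handwheel '{"gripper":[5.4,5.4,5.4],"linear":[[0,0,-0.1],[0,0,0],[0,0,0]],"turn":[0,0,0]}'; python3 -m handwheel '{"gripper":[5.4,5.4,5.4],"linear":[[0,0,-0.1],[0,0,0],[0,0,0]],"turn":[0,0,0]}'
```

```text
time: 8.12
ee_pos: [485.3, -179.8, 10.6]
orientation: [-3.142, -0.0, 1.576]
wrist_force: [0.7, -0.4, -0.3]
finger_gap: 57.4
grasp_force: 5.9
time: 8.5
ee_pos: [485.5, -179.8, 9.9]
orientation: [3.141, -0.0, 1.576]
wrist_force: [-0.6, -0.1, 3.6]
finger_gap: 57.6
grasp_force: 6.0
```

```bash
python3 -m handwheel '{"gripper":[5.4,5.4,5.9,6.2,6.6,7.2,7.8,8.2],"linear":[[0,0,-0.03],[0,0,0],[0,0,0],[0,0,0],[0,0,0],[0,0,0],[0,0,0],[0,0,0]],"turn":[0,0,0,0,0,0,0,0]}' && python3 -m handwheel '{"gripper":[8.2,8.2,8.2,8.2,8.2,8.2,8.2,8.2],"linear":[[0,0,1],[0,0,2],[0,0,4],[0,0,5],[0,0,5],[0,0,3],[0,0,1],[0,0,0]],"turn":[0,0,0,0,0,0,0,0]}'
python3 - <<'E'
from h import *
c,W=cam('wrist'); 
for c0 in((485,-180),):
    P=W.reshape(-1,3);P=P[np.isfinite(P).all(1)];q=P[(np.hypot(P[:,0]-c0[0],P[:,1]-c0[1])<60)&(P[:,2]>25)&(P[:,2]<60)]
    print(len(q),cv2.minEnclosingCircle(q[:,:2].astype(np.float32)),np.percentile(q[:,2],[5,50,95]))
c,W=cam('top');P=W.reshape(-1,3);P=P[np.isfinite(P).all(1)];rep(W)
E
```

```text
time: 9.5
ee_pos: [485.3, -179.8, 9.3]
orientation: [-3.142, -0.0, 1.576]
wrist_force: [0.8, 0.3, 0.2]
finger_gap: 80.8
grasp_force: 0.0
time: 10.5
ee_pos: [485.1, -179.7, 219.4]
orientation: [3.141, -0.0, 1.576]
wrist_force: [-0.5, 0.0, -0.0]
finger_gap: 82.2
grasp_force: 0.0
2665 ((485.98388671875, -179.84725952148438), 28.69654655456543) [38.3183908  39.9246711  41.15510557]
164 180 422 circ [498.  137.8] 25.3 zmed 167.9 rect ((498.0298156738281, 137.47463989257812), (47.268131256103516, 48.95945358276367), 88.73082733154297)
100 130 693 circ [497.4 138.3] 49.9 zmed 119.7 rect ((498.29364013671875, 138.09213256835938), (95.98751831054688, 65.5206298828125), 60.0251350402832)
40 130 770 circ [498.1 137.6] 50.1 zmed 118.6 rect ((498.3340759277344, 137.9365692138672), (96.1631088256836, 67.21434020996094), 60.156776428222656)
```

```bash
python3 -m handwheel '{"gripper":[8.2,8.2,8.2,8.2,8.2,8.2,8.2,8.2],"linear":[[0.2,3,0],[0.2,4.5,0],[0.2,5.2,0],[0.2,5.5,0],[0.2,5.5,0],[0.1,4.5,0],[0.1,3.5,0],[0,0,0]],"turn":[-5,-5,-5,-5,-5,-5,0,0]}' && python3 -m handwheel '{"gripper":[8.2,8.2],"linear":[[0,0,0],[0,0,0]],"turn":[0,0]}'
python3 - <<'E'
from h import *
c,W=cam('wrist'); print(arm.observe()['ee_pos']); rep(W)
E
```

```text
time: 11.6
ee_pos: [496.0, 140.7, 217.3]
orientation: [-3.138, 0.002, 1.059]
wrist_force: [0.3, -0.7, -0.0]
finger_gap: 82.1
grasp_force: 0.0
time: 11.85
ee_pos: [497.3, 135.1, 219.1]
orientation: [-3.142, 0.001, 1.049]
wrist_force: [0.6, -0.2, 0.8]
finger_gap: 81.9
grasp_force: 0.0
[497.35595596 135.27997669 219.24913422]
164 180 4738 circ [496.9 137.5] 25.3 zmed 168.4 rect ((496.93896484375, 137.41046142578125), (49.69524002075195, 49.90077209472656), 7.996475696563721)
100 130 3992 circ [496.8 137.2] 50.5 zmed 120.9 rect ((497.6842041015625, 138.65579223632812), (92.74105072021484, 65.9754867553711), 58.84422302246094)
40 130 4298 circ [496.8 137.2] 50.5 zmed 120.1 rect ((497.5079650878906, 138.41278076171875), (93.2721176147461, 67.29552459716797), 60.24885940551758)
```

Correct y by +2 mm, descend to z≈142, and grip the cap.

```bash
python3 -m handwheel '{"gripper":[8.2,8.2,8.2,8.2,8.2,8.2],"linear":[[0,0.2,-2],[0,0,-3],[0,0,-2],[0,0,-0.7],[0,0,0],[0,0,0]],"turn":[0,0,0,0,0,0]}' 40 && python3 -m handwheel '{"gripper":[7,6,5.4,5,4.6,4.6,4.6,4.6],"linear":[[0,0,0],[0,0,0],[0,0,0],[0,0,0],[0,0,0],[0,0,0],[0,0,0],[0,0,0]],"turn":[0,0,0,0,0,0,0,0]}'
```

```text
time: 12.65
ee_pos: [498.1, 139.0, 143.2]
orientation: [3.14, -0.001, 1.052]
wrist_force: [-0.9, 0.4, 0.2]
finger_gap: 81.9
grasp_force: 0.0
time: 13.65
ee_pos: [497.0, 139.4, 142.3]
orientation: [-3.141, 0.0, 1.052]
wrist_force: [-1.7, 1.6, 1.8]
finger_gap: 49.8
grasp_force: 40.0
```

```bash
python3 -m handwheel '{"gripper":[5.6,5.6,5.6,5.6,4.6,4.6,4.6,4.6],"linear":[[0,0,0],[0,0,0],[0,-0.2,0],[0,0,0],[0,0,0],[0,0,0],[0,0,0],[0,0,0]],"turn":[0,0,0,0,0,0,0,0]}' && python3 -m handwheel '{"gripper":[4.6,4.6,4.6,4.6,4.6,4.6,4.6],"linear":[[0,0,-0.2],[0,0,-0.1],[0,0,-0.1],[0,0,-0.1],[0,0,0],[0,0,0],[0,0,0]],"turn":[0,0,0,0,0,0,0]}'
```

```text
time: 14.65
ee_pos: [496.9, 137.4, 142.3]
orientation: [-3.141, 0.0, 1.052]
wrist_force: [-1.9, 0.9, 1.9]
finger_gap: 49.5
grasp_force: 40.0
time: 15.52
ee_pos: [497.6, 137.1, 138.2]
orientation: [3.141, -0.001, 1.052]
wrist_force: [-3.0, -0.3, 8.3]
finger_gap: 49.7
grasp_force: 40.0
```

```bash
python3 -m handwheel '{"gripper":[4.6,4.6,4.6],"linear":[[0,0,-0.1],[0,0,0],[0,0,0]],"turn":[0,0,0]}' && python3 -m handwheel '{"gripper":[4.6,4.6,4.6,4.6],"linear":[[0,0,0],[0,0,0],[0,0,0],[0,0,0]],"turn":[5,5,5,0]}'
```

```text
time: 15.9
ee_pos: [497.7, 137.1, 137.4]
orientation: [3.141, -0.001, 1.052]
wrist_force: [-4.1, -0.3, 9.0]
finger_gap: 49.6
grasp_force: 40.0
time: 16.4
ee_pos: [497.9, 137.5, 137.4]
orientation: [3.141, -0.002, 1.315]
wrist_force: [-3.4, 2.1, 8.9]
finger_gap: 49.6
grasp_force: 40.0
```

```bash
python3 -m handwheel '{"gripper":[4.6,4.6,4.6,4.6],"linear":[[0,0,-0.02],[0,0,0],[0,0,0],[0,0,0]],"turn":[5,5,5,0]}' && python3 - <<'E'
from h import *
print(arm.observe()['torque'],arm.observe()['wrist_force'])
for n in('side','wrist'):
    c,W=cam(n); rep(W); save(c,n+'5.png')
E
```

```text
time: 16.9
ee_pos: [498.0, 137.6, 137.3]
orientation: [3.14, -0.002, 1.576]
wrist_force: [-3.3, 1.1, 9.4]
finger_gap: 49.7
grasp_force: 40.0
[ 0.14924363  0.85487222 -0.00642775] [-3.3240913   1.05285349  9.36371297]
164 180 116 circ [497.1 131.6] 41.2 zmed 166.2 rect ((497.0526428222656, 134.65835571289062), (45.37028121948242, 80.62876892089844), 75.1398696899414)
100 130 287 circ [491.8 123.9] 42.5 zmed 117.0 rect ((489.45794677734375, 121.14732360839844), (72.84242248535156, 66.37599182128906), 65.19573211669922)
40 130 724 circ [498.6 130. ] 50.4 zmed 90.0 rect ((492.9556579589844, 129.4997100830078), (90.37714385986328, 68.32096099853516), 60.36932373046875)
164 180 3747 circ [498.1 145.2] 40.7 zmed 165.0 rect ((498.14215087890625, 144.3622589111328), (81.4469985961914, 36.05390167236328), 0.27174171805381775)
100 130 7255 circ [498.4 139.4] 48.1 zmed 121.6 rect ((493.0882263183594, 151.78546142578125), (93.2175064086914, 59.631683349609375), 28.779878616333008)
40 130 8130 circ [497.8 140.1] 48.3 zmed 120.4 rect ((491.4164733886719, 152.5050811767578), (95.45512390136719, 62.502845764160156), 28.779876708984375)
```

Bottle unmoved (60°). Continue the turn.

```bash
python3 -m handwheel '{"gripper":[4.6,4.6,4.6,4.6,4.6,4.6,4.6,4.6],"linear":[[0,0,0],[0,0,0],[0,0,0],[0,0,0],[0,0,0],[0,0,0],[0,0,0],[0,0,0]],"turn":[5,5,5,5,5,5,0,0]}' && python3 - <<'E'
from h import *
print(arm.observe()['torque'])
for n in('side','wrist'):
    c,W=cam(n); rep(W); save(c,n+'6.png')
E
```

```text
time: 18.0
ee_pos: [498.2, 137.8, 137.3]
orientation: [3.139, -0.0, 2.1]
wrist_force: [-3.4, 1.3, 8.8]
finger_gap: 49.5
grasp_force: 40.0
[0.12791948 0.71991072 0.05523438]
164 180 103 circ [496.9 134.6] 41.6 zmed 168.8 rect ((499.03839111328125, 131.23602294921875), (80.41992950439453, 39.52409744262695), 37.817718505859375)
100 130 287 circ [495.5 125.6] 44.9 zmed 117.5 rect ((491.1681213378906, 124.47335052490234), (73.11064147949219, 66.22901153564453), 65.68280029296875)
40 130 725 circ [497.6 127.5] 48.6 zmed 90.3 rect ((492.0064697265625, 128.25538635253906), (84.78317260742188, 67.73920440673828), 59.54216384887695)
164 180 3920 circ [494.1 144.2] 40.7 zmed 164.9 rect ((494.521240234375, 143.45562744140625), (81.4867172241211, 35.96420669555664), 30.134572982788086)
100 130 7830 circ [497.  137.8] 50.0 zmed 120.9 rect ((491.3333435058594, 142.4464111328125), (97.1603012084961, 56.70262145996094), 51.47489929199219)
40 130 9446 circ [497.  137.9] 50.0 zmed 119.0 rect ((494.5313720703125, 139.84292602539062), (94.07798767089844, 61.11178207397461), 60.1961784362793)
```

View pics/wrist6.png

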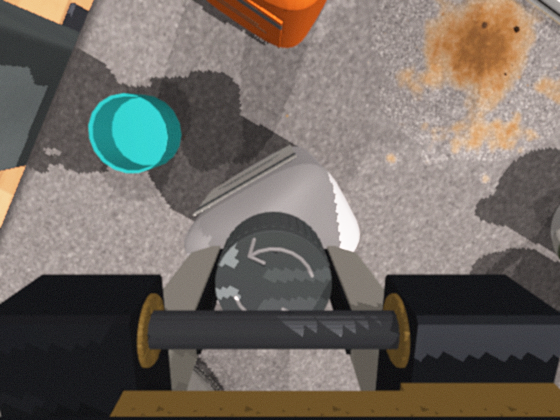

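Cap (275,265) between the fingers has turned with the tool while the bottle stayed. Lift gently, checking the force.

```bash
python3 -m handwheel '{"gripper":[4.6,4.6,4.6,4.6,4.6,4.6],"linear":[[0,0,0.2],[0,0,0.3],[0,0,0.3],[0,0,0.2],[0,0,0],[0,0,0]],"turn":[0,0,0,0,0,0]}'
```

```text
time: 18.85
ee_pos: [497.5, 137.1, 146.0]
orientation: [3.141, 0.0, 2.099]
wrist_force: [0.2, 1.1, -0.5]
finger_gap: 49.6
grasp_force: 40.0
```

```bash
python3 -m handwheel '{"gripper":[4.6,4.6,4.6,4.6,4.6,4.6,4.6,4.6],"linear":[[0,0,0.5],[0,0,1],[0,0,1.5],[0,0,2],[0,0,2],[0,0,1.2],[0,0,0.6],[0,0,0]],"turn":[0,0,0,0,0,0,0,0]}' && python3 -m handwheel '{"gripper":[4.6,4.6,4.6],"linear":[[0,0,0],[0,0,0],[0,0,0]],"turn":[0,0,0]}' && python3 - <<'E'
from h import *
c,W=cam('side'); rep(W); cv2.imwrite('pics/s7.png',cv2.resize(c['frame'][120:320,130:350][:,:,::-1],None,fx=3,fy=3))
E
```

```text
time: 19.85
ee_pos: [497.3, 137.1, 234.3]
orientation: [3.141, 0.0, 2.099]
wrist_force: [-0.5, -0.4, -0.8]
finger_gap: 49.6
grasp_force: 40.0
time: 20.23
ee_pos: [497.1, 137.1, 233.7]
orientation: [-3.141, -0.0, 2.099]
wrist_force: [1.0, -1.0, -0.7]
finger_gap: 49.4
grasp_force: 40.0
100 130 288 circ [494.9 128.1] 47.0 zmed 117.7 rect ((491.8010559082031, 124.64469909667969), (76.48155975341797, 68.22489166259766), 67.92827606201172)
40 130 731 circ [496.6 128.2] 48.6 zmed 89.8 rect ((491.44354248046875, 127.43582153320312), (83.71427917480469, 68.17141723632812), 60.60830307006836)
```

View pics/s7.png

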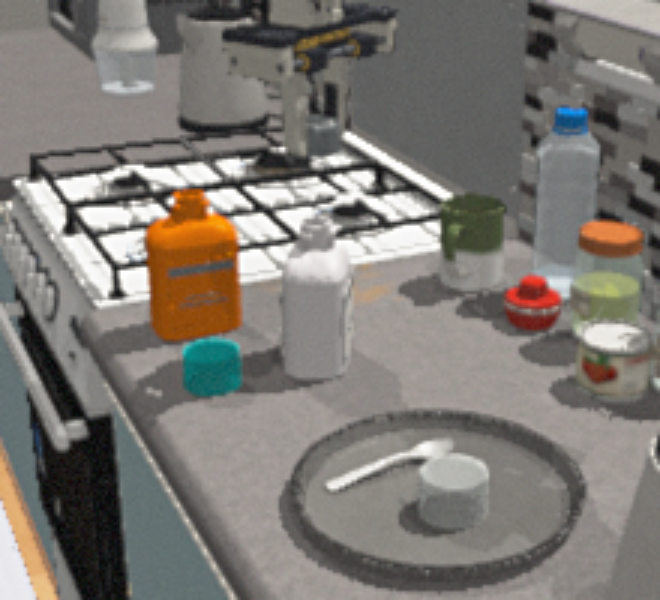

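Cap is held at (322,135) above the open neck (318,225). The bottle is standing in place, the cup is on the tray at (453,490), and the spoon is untouched.

```bash
python3 -c "
from bench import arm
print(arm.finish_job())"
```

```text
the job is handed in; nothing more can be done
None
```

The job is handed in at about 20 s: the dosing cup stands mouth down on the tray clear of the spoon, the cap is off and held level about 7 cm above the open mouth, and the bottle stands where it was.

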